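# Lock the plant carrier for transport

### The job

Get the plant carrier ready for transport: slide its retaining bar fully home to the end stop at the lock post, then pick up the rubber mallet by its handle and knock the lock pin on top of that post fully down with brisk taps of the mallet head (drive the pin only with the mallet, never with the gripper). Afterwards set the mallet down on its stand or on the bench, clear of the carrier, without dropping it, and leave the plants and the other things on the bench where they are.

Things in the scene. Friction and masses are not known exactly. Their poses are not given: they have to be found in the camera images.
- carrier: Plant carrier: aluminium tray fixed to the bench, 230 (x) x 360 (y) mm, floor 8 mm, walls 48 mm high at back (+x) and sides. Origin: centre of underside, z up; -x is its open front. On the line x = -85 mm lie the retaining bar (in a channel 25 mm wide, 28 mm high, y = -178 to -12 mm) and, at y = +135 mm, the dark steel lock post, 44 x 44 mm, top 46 mm above the bench.
- retaining_bar (a joint): Travel of the retaining bar along the carrier's +y axis (m): 0 fully open, 0.090 fully home at its end stop, its tip inside the lock post. It starts somewhere open, moves against about 3 N and stays where it is left. The bar is steel, 14 mm thick, 210 mm long, its top 32 mm above the bench.
- bar_grip (a point): Centre of the top face of the upright steel grip block on the retaining bar: 18 mm (carrier x) by 24 mm (carrier y), rising from 32 to 74 mm above the bench. Travels with the bar; fully home it is at carrier x = -85, y = -60 mm. Free on all sides: push it or pinch it.
- lock_pin (a joint): How far the sprung lock pin has been driven down (m): 0 fully up, 0.016 fully down at its stop. About 9 to 14 N drives it, it stays where it is left. A slow push does not count as a tap: the pin should move faster than about 0.04 m/s.
- pin_top (a point): Centre of the top face of the lock pin's round steel head (20 mm across, 7 mm thick), at carrier x = -85, y = +135 mm on top of the lock post. 70 mm above the bench when fully up, 54 mm when fully down (8 mm above the post).
- mallet: Rubber mallet, about 0.27 kg: black cylindrical head 48 mm across, 72 mm high, standing on its lower striking face; wooden handle 20 mm wide, 26 mm high, along -x from the head to x = -195 mm, its axis 36 mm above the striking face. Origin: centre of the lower striking face, z up. It starts on its stand, the far end of the handle in the notch.
- mallet_head (a point): Centre of the mallet's head, 36 mm above the striking face.
- mallet_grip (a point): Point on the axis of the mallet's handle, 55 mm from the axis of the head, a good place to grip from above across the handle (20 mm wide).
- mallet_stand: Wooden mallet stand fixed to the bench: plate 240 x 75 mm, 8 mm thick, on which the mallet head stands; at x = -155 mm a block 22 x 50 mm with a notch 30 mm wide, floor 31 mm and cheeks 43 mm above the bench. Origin: on the bench under the place of the mallet head; handle lies to -x.
- pot_left: Off-white pot with a striped zebra succulent, 76 mm across, 72 mm high and about 150 mm with its plant; on the carrier, left. Origin: centre of its underside. Leave alone.
- pot_mid: Off-white pot with a leafy rosette, 76 mm across, about 115 mm high; on the carrier, middle. Origin: centre of its underside. Leave alone.
- pot_right: Off-white pot with a ball cactus, 76 mm across, about 120 mm high; on the carrier, right. Origin: centre of its underside. Leave alone.
- spray_bottle: Amber bottle 60 mm across, 170 mm high. Origin: centre of its underside. Leave alone.
- empty_pot: Empty terracotta pot 90 mm across, 85 mm high. Origin: centre of its underside. Leave alone.
- gravel_tub: White ceramic tub of gravel, 90 mm across, 70 mm high, on the other side of the carrier from the mallet. Origin: centre of its underside. Leave alone.
- trowel: Hand trowel lying flat, 270 mm long, handle to its -x, up to 25 mm high. Origin: near its middle on the bench. Leave alone.
- saucer: Off-white plant saucer 110 mm across, 14 mm high. Origin: centre of its underside. Leave alone.
Mind the look-alikes: they are no part of the job. Leave any pink or yellow look-alike of the mallet alone.

How it is judged:
On the way, in this order (a step that is already met when the one before it is completed fails the run):
1. The retaining bar is home at its end stop (value of joint retaining_bar above 0.0865 m), for 0.2 s.
2. With the bar home, a tap of the mallet drives the lock pin down (value of joint retaining_bar above 0.0865 m and contact force between mallet and lock_pin above 2 N and velocity of joint lock_pin above 0.04 m/s).
At the end, for the whole second after the job is handed in: The retaining bar is within 3.5 mm of its end stop (joint above 0.0865 m), the lock pin within 2.5 mm of fully down (joint above 0.0135 m), and the mallet lies released and at rest on its stand or the bench (centre of its head less than 65 mm above the bench), not touching the carrier (value of joint retaining_bar above 0.0865 m and value of joint lock_pin above 0.0135 m and height (world z) of mallet_head below 0.065 m and linear speed of mallet below 0.02 m/s and contact force between mallet and carrier below 0.05 N and contact force between mallet and the fingers below 0.05 N).
It fails at once if The gripper or arm pushes the lock pin (contact force between any of the fingers, the arm and lock_pin above 1 N).
It fails at once if The mallet is let go and falls (faster than 0.9 m/s out of the fingers) (contact force between mallet and the fingers below 0.05 N and linear speed of mallet above 0.9 m/s).
It fails at once if A plant or another thing on the bench is moved more than 20 mm (distance of any of pot_left, pot_mid, pot_right, spray_bottle, empty_pot, gravel_tub, trowel, saucer from where it was at the start of the episode above 0.02 m).
It also fails if it takes over 54 s, if anything falls off the work surface, if the arm or the gripper's body presses on something with over 40 N, if the wrist force passes 120 N, or if a joint passes its speed limit or range.

### The arm

A 6-joint arm with a two-finger parallel gripper is mounted at the origin on the work surface. World frame = base frame: x ahead of the robot, y to its left, z up, the work surface at z = 0. Lengths are in m, angles in rad, forces in N, time in s.
With the tool pointing down it reaches from about 0.375 to 0.9 m from the base axis. Payload 3.1 kg.
Tool frame: the origin (TCP) lies between the finger pads; the fingertips stand 8 mm ahead of it and the grasp point (between the pads) lies 11 mm behind it; z points along the fingers, y is the line along which they close (so a half turn about z gives the same grasp; the last joint's range is limited). The gripper opens to 87 mm and grips with 3 to 60 N. Pads are 19 mm wide; open, the fingers measure 117 mm over their backs; the gripper's body (75 mm by 190 mm) begins 51 mm behind the grasp point.
Start: joints at [-1.482, 0.527, 1.433, -0, 1.181, -0.178], TCP at [0.165, -0.603, 0.231] pointing down, gripper open.
Joint ranges: [-3.08, 3.08], [-0.75, 2.2], [0.22, 2.44], [-1.43, 4.57], [0, 2.65], [-2.85, 2.85]. Speed limits (rad/s): [2.79, 2.79, 3.14, 3.14, 3.14, 3.14].

### API

Orientations are given as a unit quaternion [x, y, z, w].
In Python, from rig import robot gives the robot as it stands.
- The arm moves only by the tool move_arm, never from a script. Its argument "motion" is text: rows parted by semicolons, each of 5 numbers parted by spaces: the opening, from -1 (shut) to 1 (fully open), then the shift along the tool's x, y, z normalised to -1 to 1, where 1 is 0.2 m, then the turn about the tool's z normalised to -1 to 1, where 1 is pi rad. A call has 1 to 12 rows; each row is the pose to reach, as a shift and turn from the pose commanded when the call began, along the tool's axes at that moment, turning the shorter way round; what a row does not reach only later rows make up. A row lasts 1/12 s, in which the tool goes at most 41.7 mm and 7.16 degrees, less where a joint would pass 70% of its speed; a pose out of reach is approached as far as the arm can. A call with a number of a shift or a turn outside -1 to 1 is refused whole. A call with a gripper value outside its range is refused whole. The fingers move at their own pace and stop on an object; "newtons" is the grip in N (left out, the last holds). Time passes only in rows, so rows that repeat a pose let the fingers close. It gives the time, the measured TCP pose, the force, the opening and the grip force at its end, in the units of the state.
- robot.get_obs(): the state, without advancing time (a new reading comes with each control period).
- robot.camera(name): name is "scene" or "top" or "wrist"; returns (picture, depth): 384x512x3 uint8, red, green, blue; 384x512 float32, m along the optical axis (not along the pixel's ray), 0 where there is no reading.
- robot.camera_model(name): a dict with "mtx" (3x3 intrinsics, pixels), "D" ([k1, k2, p1, p2, k3] as OpenCV has them; the pictures are not rectified), "position" and "attitude" of the camera in the world. Camera axes: x right, y down, z forward; pixel columns grow to the right and rows downward; lengths in m; the calibration is good to about 2 mm. A picture is of the moment at which its call begins: read the wrist's pose just before it. camera_model takes no time and is no camera call; for the wrist camera it gives the pose at the moment of the call.
- robot.hand_in(): hands the job in; it is judged then, once.
The state is a dict: "time": time; "q": joint angles; "joint_velocities": joint speeds; "joint_torque": joint torques, N m; "position": TCP position; "tool_rot": TCP orientation; "ft_force": force on the tool from outside, world axes, zero at the start; "moment": the same for the moment, N m; "grip_width": finger opening in m; "grip_force": force on a finger pad.
Only numpy, scipy, OpenCV 4.12 (cv2) and the standard library are available. Lean on these libraries where they do the work, as an engineer would, in place of code of your own. Each camera call takes 0.05 s, during which the arm holds its last target. There are 200 camera calls.

## Working session

There is one attempt and no reset: what is moved stays moved. The work goes in short steps, Python scripts to look and compute and a tool call to move; the robot and the scene stay as the last step left them, time stands still between calls to the robot, and variables do not carry over. Pictures are saved under pics/ and viewed, at most 10 in all, crops included, and the job is handed in when it is done.

Besides the shell and the picture viewer there is one more tool, called after ">>>" as name(argument=value, ...), one argument or row to a line, values as JSON. move_arm: Moves the arm, as the interface text tells. Its arguments: {"type":"object","properties":{"motion":{"type":"string"},"newtons":{"type":"number"}},"required":["motion"]}

```bash
mkdir -p pics
cat > h.py <<'E'
import numpy as np, cv2
from rig import robot
from scipy.spatial.transform import Rotation as R
def att(m):
    a=np.array(m["attitude"],float)
    return a if a.shape==(3,3) else R.from_quat(a).as_matrix()
def snap(n,f):
    m=robot.camera_model(n); im,d=robot.camera(n)
    cv2.imwrite(f"pics/{f}.png",im[...,::-1]); np.savez(f"{f}.npz",im=im,d=d,K=m["mtx"],D=m["D"],p=m["position"],A=att(m))
def world(f,u,v,z=None):
    "pixel->world; by plane z, or by depth"
    s=np.load(f+".npz"); r=np.append(cv2.undistortPoints(np.array([[[u,v]]],float),s["K"],s["D"])[0,0],1)
    w=s["A"]@r
    if z is not None: return s["p"]+w*(z-s["p"][2])/w[2]
    return s["p"]+w*float(s["d"][int(round(v)),int(round(u))])
def cloud(f):
    s=np.load(f+".npz"); h,w=s["d"].shape
    uv=np.mgrid[0:h,0:w][::-1].reshape(2,-1).T.astype(float)
    r=cv2.undistortPoints(uv[:,None],s["K"],s["D"])[:,0]
    P=(np.c_[r,np.ones(len(r))]*s["d"].reshape(-1,1))@s["A"].T+s["p"]
    return P.reshape(h,w,3)
E
python3 - <<'E'
from h import *
snap("top","top0"); snap("scene","sc0")
o=robot.get_obs(); print(o["time"],o["position"],o["tool_rot"],robot.camera_model("top")["position"])
a=cv2.imread("pics/top0.png"); cv2.imwrite("pics/top0b.png",cv2.resize(a,(800,600),interpolation=cv2.INTER_CUBIC))
E
```

```text
0.1 [ 0.16536151 -0.60206452  0.22966878] [ 9.91045024e-01  1.33524596e-01  3.81701048e-05 -9.69925203e-04] [ 0.36884764 -0.01687309  1.89941525]
```

View pics/top0b.png

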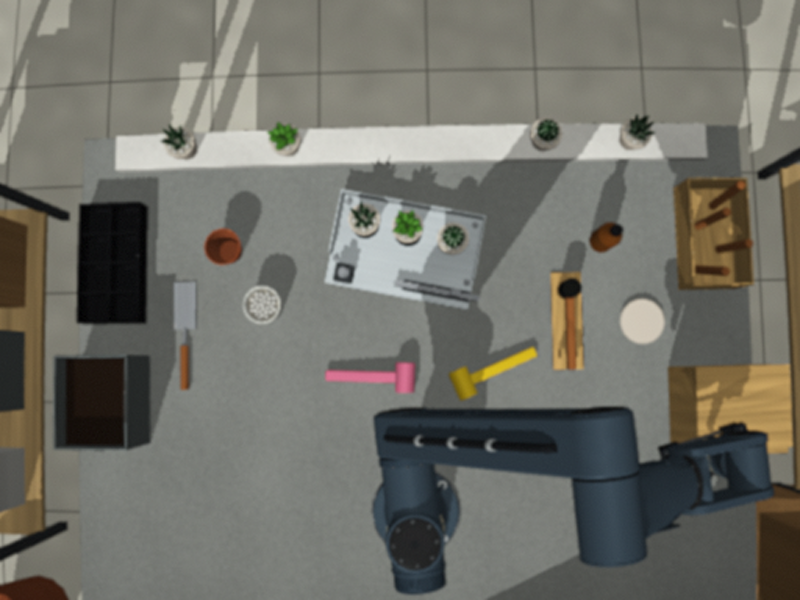

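View pics/sc0.png

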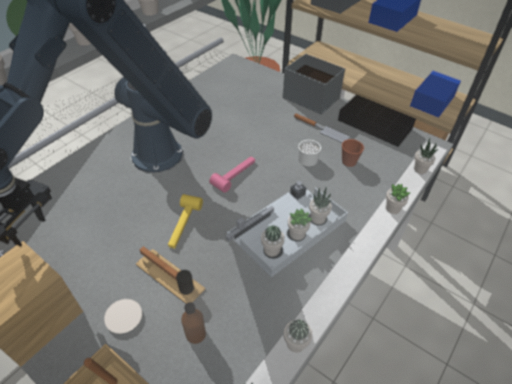

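The top view (800x600 scale) shows three candidates: a black head with wooden handle on a wooden stand at (569,288), a pink one at (405,377) and a yellow one at (463,382). The first fits the description. The lock post is near (344,272) and the bar near (437,290). I'll confirm in an enlarged crop.

Run:
```python
from h import *
a=cv2.imread("pics/top0.png")
c1=cv2.resize(a[115:200,200:320],None,fx=5,fy=5,interpolation=cv2.INTER_CUBIC)  #600x425
c2=cv2.resize(a[165:245,345:385],None,fx=5,fy=5,interpolation=cv2.INTER_CUBIC)  #200x400
o=np.zeros((425,800,3),np.uint8); o[:,:600]=c1; o[:400,600:]=c2
cv2.imwrite("pics/crop.png",o)
P=cloud("top0"); np.set_printoptions(precision=3,suppress=True)
def show(n,v,u,lo,hi):
    Q=P[v[0]:v[1],u[0]:u[1]].reshape(-1,3); Q=Q[(Q[:,2]>lo)&(Q[:,2]<hi)]
    print(n,len(Q),Q.mean(0),np.median(Q,0),Q.min(0),Q.max(0)) if len(Q) else print(n,0)
show("head",(170,200),(350,380),.06,.1)
show("grip",(170,200),(250,310),.055,.09)
show("pin",(160,185),(208,232),.055,.09)
show("post",(160,185),(208,232),.035,.055)
Q=P[190:245,355:380].reshape(-1,3);Q=Q[(Q[:,2]>.048)&(Q[:,2]<.07)];print("handle",len(Q),Q.mean(0))
c=Q.mean(0);U=np.linalg.svd(Q[:,:2]-c[:2])[2][0];print(U,Q.min(0),Q.max(0))
Q=P[170:200,250:310].reshape(-1,3);Q=Q[(Q[:,2]>.022)&(Q[:,2]<.04)];c=Q.mean(0);print("bar",c,np.linalg.svd(Q[:,:2]-c[:2])[2][0])
```

```text
head 148 [ 0.531 -0.38   0.078] [ 0.533 -0.38   0.078] [ 0.482 -0.404  0.06 ] [ 0.556 -0.357  0.092]
grip 32 [ 0.529 -0.108  0.073] [ 0.527 -0.107  0.074] [ 0.52  -0.156  0.056] [ 0.577 -0.094  0.085]
pin 22 [0.583 0.163 0.067] [0.583 0.163 0.068] [0.564 0.149 0.056] [0.594 0.171 0.073]
post 117 [0.585 0.164 0.045] [0.584 0.162 0.045] [0.561 0.139 0.035] [0.639 0.199 0.055]
handle 242 [ 0.426 -0.38   0.056]
[-1.    -0.002] [ 0.344 -0.402  0.048] [ 0.513 -0.358  0.069]
bar [ 0.538 -0.057  0.03 ] [-0.209 -0.978]
```

View pics/crop.png

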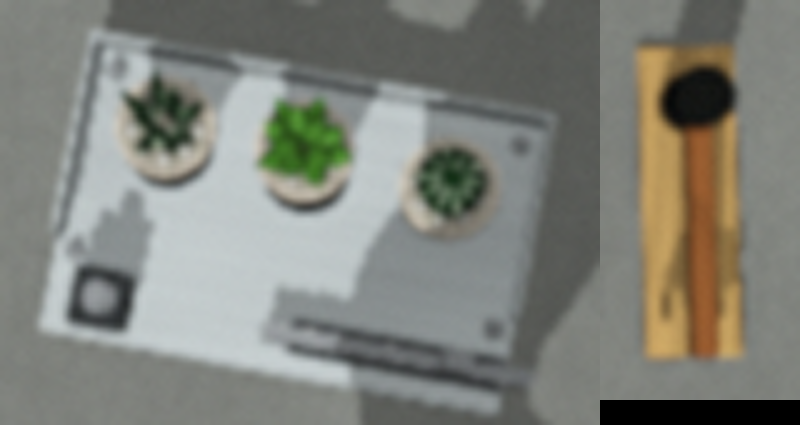

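The crop confirms it: black head at (697,97), wooden handle below it, on the wooden stand. The lock post is at (100,297) and the bar runs from about (290,325) to (510,380). I'll move over the bar for a wrist view.

>>> move_arm(
  motion="1 1 -0.92 0 0;1 1 -0.92 0 0;1 1 -0.92 0 0;1 1 -0.92 0 0;1 1 -0.92 0 0;1 1 -0.92 0 0;1 1 -0.92 0 0",
)

```text
time: 0.68
position: [0.3105, -0.3673, 0.23]
tool_rot: [0.991, 0.134, -0.0, -0.002]
ft_force: [-1.1, 0.4, -0.7]
grip_width: 0.0868
grip_force: 0.0
```

>>> move_arm(
  motion="1 0.9 -0.92 -0.2 0.14;1 0.9 -0.92 -0.2 0.14;1 0.9 -0.92 -0.2 0.14;1 0.9 -0.92 -0.2 0.14;1 0.9 -0.92 -0.2 0.14;1 0.9 -0.92 -0.2 0.14;1 0.9 -0.92 -0.2 0.14;1 0.9 -0.92 -0.2 0.14;1 0.9 -0.92 -0.2 0.14;1 0.9 -0.92 -0.2 0.14",
)

```text
time: 1.52
position: [0.4341, -0.1474, 0.2703]
tool_rot: [0.996, -0.086, -0.0, 0.0]
ft_force: [-0.1, 0.6, 0.3]
grip_width: 0.0871
grip_force: 0.0
```

Run:
```python
from h import *
snap("wrist","w0"); np.set_printoptions(precision=3,suppress=True)
o=robot.get_obs(); print(o["time"],o["position"],o["tool_rot"],robot.camera_model("wrist")["position"])
P=cloud("w0")
def show(n,Q):
    print(n,len(Q),np.median(Q,0),Q.min(0),Q.max(0))
A=P.reshape(-1,3)
for n,c,lo,hi in [("grip",(.53,-.1),.068,.08),("pin",(.583,.163),.062,.08)]:
    m=(abs(A[:,0]-c[0])<.05)&(abs(A[:,1]-c[1])<.06)&(A[:,2]>lo)&(A[:,2]<hi)
    if m.sum():
        show(n,A[m]); r=cv2.minAreaRect((A[m][:,:2]*1000).astype(np.float32)); print(r)
```

```text
1.5667 [ 0.434 -0.148  0.27 ] [ 0.996 -0.086 -0.     0.   ] [ 0.504 -0.161  0.424]
grip 325 [ 0.525 -0.105  0.074] [ 0.516 -0.117  0.068] [ 0.535 -0.092  0.076]
((525.428955078125, -104.8514633178711), (24.395761489868164, 16.962711334228516), 79.72315979003906)
```

View pics/w0.png

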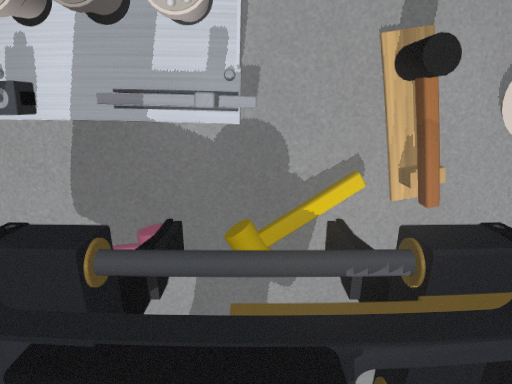

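The wrist view shows the grip block top at about (208,99), the bar from (98,99) to (255,101), the post cut off at the left edge at (15,97), and the mallet head at (440,55). The block height measures 0.074, which matches. Next I refine the yaw and the mallet.

Run:
```python
from h import *
np.set_printoptions(precision=4,suppress=True)
A=cloud("w0").reshape(-1,3); s=np.load("w0.npz")
a=world("w0",2,121,.008);b=world("w0",238,124,.008);d=a-b;print("front edge deg from y",np.degrees(np.arctan2(d[0],d[1])))
a=world("w0",100,98.5,.032);b=world("w0",252,101,.032);d=a-b;print("bar",a,b,np.degrees(np.arctan2(d[0],d[1])))
m=(abs(A[:,0]-.583)<.04)&(abs(A[:,1]-.163)<.05)
for lo,hi in((.04,.05),(.062,.08)):
    Q=A[m&(A[:,2]>lo)&(A[:,2]<hi)];print("post",len(Q),Q.min(0) if len(Q) else 0,Q.max(0) if len(Q) else 0)
m=(abs(A[:,0]-.53)<.06)&(abs(A[:,1]+.38)<.06)&(A[:,2]>.072)&(A[:,2]<.09)
Q=A[m];print("head",len(Q),np.median(Q,0),cv2.minEnclosingCircle((Q[:,:2]*1000).astype(np.float32)))
m=(A[:,0]>.33)&(A[:,0]<.495)&(abs(A[:,1]+.38)<.05)&(A[:,2]>.053)&(A[:,2]<.068)
Q=A[m];print("handle",len(Q),np.median(Q,0),cv2.minAreaRect((Q[:,:2]*1000).astype(np.float32)),np.median(Q[Q[:,0]>.46],0),np.median(Q[Q[:,0]<.38],0))
```

```text
front edge deg from y 11.4475782433877
bar [0.5547 0.037  0.032 ] [ 0.5151 -0.1594  0.032 ] 11.406340153272184
post 628 [0.5569 0.1394 0.04  ] [0.6022 0.1733 0.05  ]
post 0 0 0
head 1482 [ 0.5313 -0.3782  0.0797] ((531.0992431640625, -380.9222412109375), 24.5913143157959)
handle 1765 [ 0.4224 -0.3788  0.0563] ((416.54962158203125, -379.8218688964844), (156.77667236328125, 21.00874900817871), 0.09132073819637299) [ 0.4783 -0.3789  0.0565] [ 0.3599 -0.3783  0.0562]
```

>>> move_arm(
  motion="1 0.41 -0.29 0.4 0.008;1 0.41 -0.29 0.6 0.008;1 0.41 -0.29 0.6 0.008;1 0.41 -0.29 0.6 0.008;1 0.41 -0.29 0.6 0.008;1 0.41 -0.29 0.6 0.008",
)

```text
time: 2.07
position: [0.524, -0.1048, 0.1485]
tool_rot: [0.995, -0.099, -0.003, -0.001]
ft_force: [1.3, -0.6, 0.2]
grip_width: 0.0869
grip_force: 0.0
```

Run:
```python
from h import *
o=robot.get_obs(); print(o["time"],o["position"])
x=R.from_quat(o["tool_rot"]).as_matrix(); print(np.degrees(np.arctan2(x[1,0],x[0,0])), x.T@(np.array([.5254,-.105,.047])-o["position"])/.2)
```

```text
2.0667 [ 0.52397393 -0.10481812  0.14845681]
-11.344075314635216 [ 9.82672158e-03 -1.51442658e-04  5.07239764e-01]
```

>>> move_arm(
  motion="1 0.007 0 0.2 0;1 0.007 0 0.4 0;1 0.007 0 0.5 0;1 0.007 0 0.5 0;-0.5 0.007 0 0.5 0;-0.5 0.007 0 0.5 0;-0.5 0.007 0 0.5 0;-0.5 0.007 0 0.5 0;-0.5 0.007 0 0.5 0;-0.5 0.007 0 0.5 0",
  newtons=25,
)

```text
time: 2.9
position: [0.5271, -0.1046, 0.0516]
tool_rot: [0.995, -0.098, 0.001, 0.0]
ft_force: [-0.1, -0.8, 0.1]
grip_width: 0.0547
grip_force: 0.0
```

>>> move_arm(
  motion="-0.7 0 0 0 0;-0.7 0 0 0 0;-0.7 0 0 0 0;-0.7 0 0 0 0;-0.7 0 0 0 0;-0.7 0 0 0 0;-0.7 0 0 0 0;-0.7 0 0 0 0;-0.7 0 0 0 0;-0.7 0 0 0 0",
)

```text
time: 3.73
position: [0.5265, -0.1044, 0.0505]
tool_rot: [0.995, -0.099, -0.0, -0.0]
ft_force: [0.3, 0.3, -1.7]
grip_width: 0.0236
grip_force: 25.0
```

>>> move_arm(
  motion="-0.7 0 -0.05 0 0;-0.7 0 -0.1 0 0;-0.7 0 -0.15 0 0;-0.7 0 -0.2 0 0;-0.7 0 -0.25 0 0;-0.7 0 -0.3 0 0;-0.7 0 -0.35 0 0;-0.7 0 -0.36 0 0;-0.7 0 -0.37 0 0;-0.7 0 -0.38 0 0;-0.7 0 -0.38 0 0",
)

```text
time: 4.65
position: [0.5421, -0.0295, 0.0505]
tool_rot: [0.995, -0.099, 0.001, -0.0]
ft_force: [3.3, 0.2, -6.4]
grip_width: 0.024
grip_force: 25.0
```

>>> move_arm(
  motion="-0.7 0 -0.005 0 0;-0.7 0 -0.01 0 0;-0.7 0 -0.015 0 0;-0.7 0 -0.02 0 0;-0.7 0 -0.02 0 0;-0.7 0 -0.02 0 0",
)

```text
time: 5.15
position: [0.5428, -0.0263, 0.0505]
tool_rot: [0.995, -0.099, 0.001, 0.0]
ft_force: [3.8, -3.8, -6.5]
grip_width: 0.0238
grip_force: 25.0
```

Run:
```python
from h import *
np.set_printoptions(precision=4,suppress=True)
snap("wrist","w1"); A=cloud("w1").reshape(-1,3)
m=(abs(A[:,0]-.583)<.05)&(abs(A[:,1]-.163)<.06)
for lo,hi in((.042,.05),(.065,.08)):
    Q=A[m&(A[:,2]>lo)&(A[:,2]<hi)]
    if len(Q): print("post",len(Q),Q.min(0),Q.max(0),np.median(Q,0),cv2.minAreaRect((Q[:,:2]*1000).astype(np.float32)),cv2.minEnclosingCircle((Q[:,:2]*1000).astype(np.float32)))
```

```text
(no output)
```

View pics/w1.png

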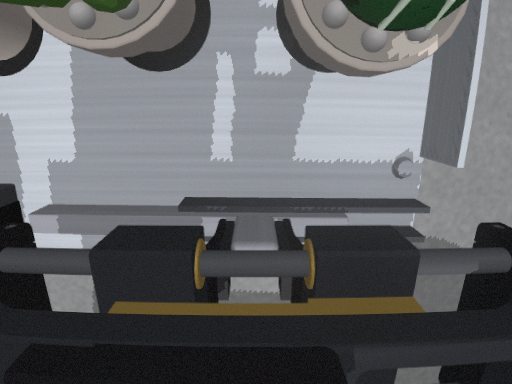

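The grip block is held between the fingers at (255,235). The force is still only friction level, so I continue to the stop.

>>> move_arm(
  motion="-0.7 0 -0.005 0 0;-0.7 0 -0.01 0 0;-0.7 0 -0.015 0 0;-0.7 0 -0.02 0 0;-0.7 0 -0.025 0 0;-0.7 0 -0.025 0 0",
)

```text
time: 5.7
position: [0.5432, -0.0244, 0.0505]
tool_rot: [0.995, -0.098, -0.0, 0.002]
ft_force: [0.4, -15.6, -7.3]
grip_width: 0.0241
grip_force: 25.1
```

Stop reached (15.6 N). Release and rise.

>>> move_arm(
  motion="-0.1 0 -0.012 0 0;-0.1 0 -0.012 0 0;-0.1 0 -0.012 0 0;-0.1 0 -0.012 0 0;0.2 0 -0.012 -0.1 0;0.2 0 -0.012 -0.3 0;0.2 0 -0.012 -0.5 0;0.2 0 -0.012 -0.7 0;0.2 0 -0.012 -0.9 0;0.2 0 -0.012 -1 0;0.2 0 -0.012 -1 0",
)

```text
time: 6.62
position: [0.5459, -0.0182, 0.2564]
tool_rot: [0.995, -0.098, 0.005, 0.0]
ft_force: [0.1, -0.8, -0.3]
grip_width: 0.0519
grip_force: 0.0
```

>>> move_arm(
  motion="0.2 -1 0.2 0 0;0.2 -1 0.2 0 0;0.2 -1 0.2 0 0;0.2 -1 0.2 0 0;0.2 -1 0.2 0 0;0.2 -1 0.2 0 0",
)

```text
time: 7.12
position: [0.3285, -0.0146, 0.2481]
tool_rot: [0.995, -0.098, -0.008, -0.002]
ft_force: [0.0, 0.6, -0.1]
grip_width: 0.0521
grip_force: 0.0
```

Run:
```python
from h import *
np.set_printoptions(precision=4,suppress=True)
snap("wrist","w2"); A=cloud("w2").reshape(-1,3)
o=robot.get_obs();print(o["time"],o["position"],o["tool_rot"])
for n,c,lo,hi in(("post",(.582,.165),.042,.05),("pin",(.582,.165),.064,.076),("grip",(.543,-.025),.068,.08)):
    Q=A[(abs(A[:,0]-c[0])<.04)&(abs(A[:,1]-c[1])<.04)&(A[:,2]>lo)&(A[:,2]<hi)]
    if len(Q): print(n,len(Q),np.median(Q,0),cv2.minAreaRect((Q[:,:2]*1000).astype(np.float32)),cv2.minEnclosingCircle((Q[:,:2]*1000).astype(np.float32)))
```

```text
7.1667 [ 0.3335 -0.0162  0.2492] [ 0.9951 -0.0987 -0.0038 -0.0014]
post 113 [0.5619 0.173  0.0452] ((561.260009765625, 169.99313354492188), (42.9208869934082, 3.4951508045196533), 75.42849731445312) ((561.4705200195312, 169.91468811035156), 21.485427856445312)
```

View pics/w2.png

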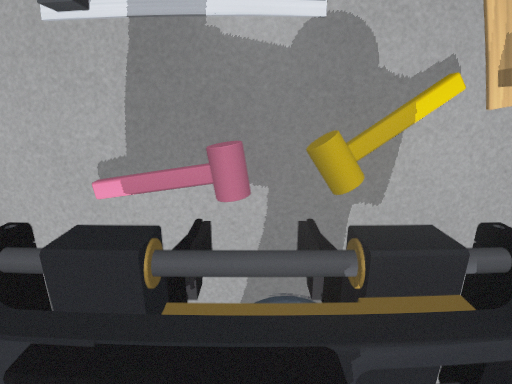

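Post front-face centre is at (0.561,0.170), so the pin is at about (0.583,0.166), which agrees with the other two estimates. Now to the mallet.

>>> move_arm(
  motion="0.5 0.53 0.82 0 0;0.5 0.53 0.82 0 0;0.5 0.53 0.82 0 0;0.5 0.53 0.82 0 0;0.5 0.53 0.82 0 0",
)

```text
time: 7.58
position: [0.4139, -0.204, 0.2502]
tool_rot: [0.995, -0.099, 0.001, 0.001]
ft_force: [0.6, -0.5, 0.7]
grip_width: 0.0647
grip_force: 0.0
```

>>> move_arm(
  motion="0.5 0.53 0.82 0 -0.063;0.5 0.53 0.82 0 -0.063;0.5 0.53 0.82 0 -0.063;0.5 0.53 0.82 0 -0.063;0.5 0.53 0.82 0 -0.063;0.5 0.53 0.82 0.4 -0.063;0.5 0.53 0.82 0.5 -0.063;0.5 0.53 0.82 0.5 -0.063;0.5 0.53 0.82 0.5 -0.063",
)

```text
time: 8.33
position: [0.4812, -0.3787, 0.1441]
tool_rot: [1.0, 0.0, -0.004, -0.005]
ft_force: [-0.4, 1.2, 0.5]
grip_width: 0.0649
grip_force: 0.0
```

Run:
```python
from h import *
np.set_printoptions(precision=4,suppress=True)
snap("top","top1"); snap("wrist","w3"); A=cloud("w3").reshape(-1,3)
o=robot.get_obs();print(o["time"],o["position"])
x=R.from_quat(o["tool_rot"]).as_matrix(); print(np.degrees(np.arctan2(x[1,0],x[0,0])), x.T@(np.array([.478,-.379,.033])-o["position"])/.2)
for n,s in (("w3",A),("top",cloud("top1").reshape(-1,3))):
  for m,c,lo,hi in(("head",(.531,-.38),.07,.09),("post",(.583,.166),.042,.05),("pin",(.583,.166),.062,.076),("grip",(.543,-.025),.066,.08)):
    Q=s[(abs(s[:,0]-c[0])<.035)&(abs(s[:,1]-c[1])<.035)&(s[:,2]>lo)&(s[:,2]<hi)]
    if len(Q): print(n,m,len(Q),np.median(Q,0),cv2.minAreaRect((Q[:,:2]*1000).astype(np.float32)))
```

```text
8.4333 [ 0.4839 -0.3816  0.1495]
0.07108994321871592 [-0.0287 -0.0118  0.5824]
w3 head 3072 [ 0.5321 -0.3814  0.0799] ((531.708740234375, -381.0451354980469), (47.463035583496094, 46.347984313964844), 1.555983543395996)
top head 45 [ 0.5446 -0.3739  0.0792] ((543.83056640625, -375.07598876953125), (21.512733459472656, 38.23817443847656), 31.931594848632812)
top post 74 [0.5804 0.1612 0.0461] ((583.4712524414062, 163.27755737304688), (43.52608108520508, 43.30244827270508), 77.40617370605469)
top pin 18 [0.5835 0.1631 0.0692] ((584.994873046875, 162.10850524902344), (15.209811210632324, 15.69446849822998), 85.42657470703125)
top grip 27 [ 0.5441 -0.0272  0.0729] ((543.8163452148438, -27.260082244873047), (22.314044952392578, 15.557354927062988), 88.92015838623047)
```

Top view: post–grip distance is 0.1945 m against 0.195 expected, so the bar is home. Grasping the mallet.

>>> move_arm(
  motion="0.5 -0.025 -0.008 0.15 0;0.5 -0.025 -0.008 0.3 0;0.5 -0.025 -0.008 0.45 0;0.5 -0.025 -0.008 0.58 0;0.5 -0.025 -0.008 0.58 0;-0.9 -0.025 -0.008 0.58 0;-0.9 -0.025 -0.008 0.58 0;-0.9 -0.025 -0.008 0.58 0;-0.9 -0.025 -0.008 0.58 0;-0.9 -0.025 -0.008 0.58 0;-0.9 -0.025 -0.008 0.58 0;-0.9 -0.025 -0.008 0.58 0",
  newtons=60,
)

```text
time: 9.43
position: [0.4786, -0.3806, 0.0352]
tool_rot: [1.0, 0.0, 0.0, 0.0]
ft_force: [-0.2, 0.6, -0.2]
grip_width: 0.0261
grip_force: 0.0
```

>>> move_arm(
  motion="-0.9 0 0 0 0;-0.9 0 0 0 0;-0.9 0 0 0 0;-0.9 0 0 0 0;-0.9 0 0 0 0;-0.9 0 0 0 0;-0.9 0 0 0 0",
)

```text
time: 10.02
position: [0.4785, -0.3806, 0.0348]
tool_rot: [1.0, 0.0, 0.0, 0.0]
ft_force: [-0.4, 0.2, 5.7]
grip_width: 0.0196
grip_force: 60.0
```

>>> move_arm(
  motion="-0.9 0 0 -0.1 0;-0.9 0 0 -0.25 0;-0.9 0 0 -0.4 0;-0.9 0 0 -0.55 0;-0.9 0 0 -0.7 0;-0.9 0 0 -0.85 0;-0.9 0 0 -0.85 0;-0.9 0 0 -0.85 0",
)

```text
time: 10.68
position: [0.4787, -0.3806, 0.2053]
tool_rot: [1.0, 0.001, 0.001, 0.001]
ft_force: [-0.3, -0.6, -4.2]
grip_width: 0.0195
grip_force: 60.0
```

>>> move_arm(
  motion="-0.9 0.02 -0.1 0 0;-0.9 0.03 -0.25 0 0;-0.9 0.05 -0.4 0 0;-0.9 0.07 -0.55 0 0;-0.9 0.08 -0.7 0 0;-0.9 0.09 -0.83 0 0;-0.9 0.09 -0.91 0 0;-0.9 0.09 -0.91 0 0",
)

```text
time: 11.35
position: [0.4934, -0.1931, 0.2015]
tool_rot: [1.0, 0.002, -0.004, -0.003]
ft_force: [-0.1, -0.1, -3.9]
grip_width: 0.0195
grip_force: 60.0
```

>>> move_arm(
  motion="-0.9 0.02 -0.1 0 0;-0.9 0.03 -0.25 0 0;-0.9 0.05 -0.4 0 0;-0.9 0.07 -0.55 0 0;-0.9 0.08 -0.7 0 0;-0.9 0.09 -0.83 0 0;-0.9 0.09 -0.91 0 0;-0.9 0.09 -0.91 0 0",
)

```text
time: 12.02
position: [0.5123, -0.0135, 0.2024]
tool_rot: [1.0, 0.002, -0.003, -0.001]
ft_force: [-0.6, 0.3, -3.3]
grip_width: 0.0195
grip_force: 60.0
```

>>> move_arm(
  motion="-0.9 0.02 -0.1 0 0;-0.9 0.03 -0.25 0 0;-0.9 0.05 -0.4 0 0;-0.9 0.07 -0.55 0 0;-0.9 0.08 -0.7 0 0;-0.9 0.08 -0.83 0 0;-0.9 0.08 -0.9 0 0;-0.9 0.08 -0.9 0 0",
)

```text
time: 12.68
position: [0.5294, 0.1653, 0.2028]
tool_rot: [1.0, 0.002, -0.001, -0.0]
ft_force: [0.8, 1.2, -2.8]
grip_width: 0.0195
grip_force: 60.0
```

Run:
```python
from h import *
np.set_printoptions(precision=4,suppress=True)
snap("wrist","w4"); snap("scene","sc4")
o=robot.get_obs();print(o["time"],o["position"],o["tool_rot"],o["grip_width"])
w=cv2.imread("pics/w4.png"); s=cv2.imread("pics/sc4.png")[130:290,180:380]
c=np.zeros((384,800,3),np.uint8); c[:,:400]=cv2.resize(w,(400,384)); c[:320,400:]=cv2.resize(s,(400,320),interpolation=cv2.INTER_CUBIC)
cv2.imwrite("pics/c4.png",c)
A=cloud("w4").reshape(-1,3)
Q=A[(abs(A[:,0]-o["position"][0]-.0535)<.04)&(abs(A[:,1]-o["position"][1])<.04)&(A[:,2]>.2)&(A[:,2]<.28)]
if len(Q):
  g=np.linalg.lstsq(np.c_[Q[:,:2],np.ones(len(Q))],Q[:,2],rcond=None)[0];print("headtop",len(Q),np.median(Q,0),cv2.minAreaRect((Q[:,:2]*1000).astype(np.float32)),g)
```

```text
12.7833 [0.5296 0.1628 0.203 ] [ 1.      0.0007 -0.0013  0.0006] 0.0196482991374977
headtop 15511 [0.578  0.1648 0.2477] ((570.923583984375, 166.87191772460938), (63.90507507324219, 64.60570526123047), 38.25691223144531) [-0.2765 -0.0386  0.4185]
```

View pics/c4.png

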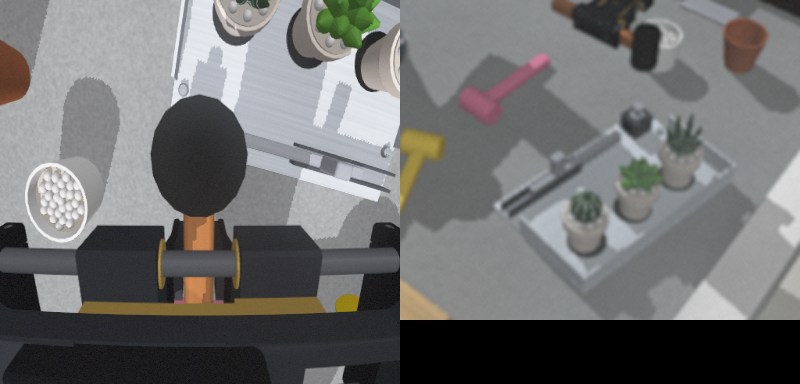

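The black mallet head is held level (wrist half, 198,155) above the lock post. Moving to about 20 mm above the pin, then tapping.

>>> move_arm(
  motion="-0.9 0.005 -0.01 0.1 0;-0.9 0.005 -0.01 0.2 0;-0.9 0.005 -0.01 0.3 0;-0.9 0.005 -0.01 0.4 0;-0.9 0.005 -0.01 0.43 0;-0.9 0.005 -0.01 0.43 0;-0.9 0.005 -0.01 0.43 0",
)

```text
time: 13.37
position: [0.5313, 0.1646, 0.1184]
tool_rot: [1.0, -0.0, -0.0, 0.0]
ft_force: [-0.0, 0.1, -1.9]
grip_width: 0.0194
grip_force: 60.0
```

>>> move_arm(
  motion="-0.9 0 0 0.14 0;-0.9 0 0 0.14 0;-0.9 0 0 0 0;-0.9 0 0 0 0;-0.9 0 0 0 0",
)

```text
time: 13.78
position: [0.5326, 0.1657, 0.1209]
tool_rot: [1.0, 0.0, 0.002, -0.0]
ft_force: [-0.3, 0.2, -2.1]
grip_width: 0.0196
grip_force: 60.0
```

Run:
```python
from h import *
np.set_printoptions(precision=4,suppress=True)
o=robot.get_obs();print(o["time"],o["position"],o["tool_rot"],o["grip_width"])
snap("scene","sc5"); snap("wrist","w5")
s=cv2.imread("pics/sc5.png")[150:230,260:360]
c=np.zeros((480,800,3),np.uint8); c[:320,:400]=cv2.resize(s,(400,320),interpolation=cv2.INTER_CUBIC); c[:300,400:]=cv2.resize(cv2.imread("pics/w5.png"),(400,300))
cv2.imwrite("pics/c5.png",c)
A=cloud("w5").reshape(-1,3);p=o["position"]
Q=A[(np.hypot(A[:,0]-p[0]-.0535,A[:,1]-p[1])<.02)&(abs(A[:,2]-p[2]-.045)<.02)]
print("headtop",len(Q),np.median(Q,0)-p,np.linalg.lstsq(np.c_[Q[:,:2],np.ones(len(Q))],Q[:,2],rcond=None)[0])
for f in("w4",):
  A=cloud(f).reshape(-1,3);p=np.array([.5296,.1628,.203]);Q=A[(np.hypot(A[:,0]-p[0]-.0535,A[:,1]-p[1])<.02)&(abs(A[:,2]-p[2]-.045)<.02)];print(f,len(Q),np.median(Q,0)-p,np.linalg.lstsq(np.c_[Q[:,:2],np.ones(len(Q))],Q[:,2],rcond=None)[0])
```

```text
13.7833 [0.5326 0.1657 0.1209] [ 1.      0.0004  0.0024 -0.0002] 0.019624775435623045
headtop 8739 [0.0543 0.0001 0.0441] [ 0.002  -0.0001  0.1638]
w4 8666 [0.0544 0.     0.0446] [-0.0037 -0.0003  0.2498]
```

>>> move_arm(
  motion="-0.9 0 0 0.18 0;-0.9 0 0 0.19 0;-0.9 0 0 0.19 0",
)

```text
time: 14.13
position: [0.5306, 0.1656, 0.0798]
tool_rot: [1.0, 0.0, -0.001, 0.0]
ft_force: [0.3, 0.1, -1.5]
grip_width: 0.0194
grip_force: 60.0
```

>>> move_arm(
  motion="-0.9 0 0 -0.13 0;-0.9 0 0 -0.13 0;-0.9 0 0 0.02 0;-0.9 0 0 0.02 0;-0.9 0 0 0.02 0",
)

```text
time: 14.55
position: [0.5299, 0.1656, 0.0762]
tool_rot: [1.0, 0.0, -0.002, 0.0]
ft_force: [-1.2, -0.0, -3.4]
grip_width: 0.0195
grip_force: 60.0
```

Run:
```python
from h import *
np.set_printoptions(precision=4,suppress=True)
snap("scene","sc6"); snap("wrist","w6")
o=robot.get_obs();p=o["position"];print(o["time"],p,o["ft_force"],o["tool_rot"])
A=cloud("w6").reshape(-1,3)
Q=A[(np.hypot(A[:,0]-p[0]-.0535,A[:,1]-p[1])<.02)&(abs(A[:,2]-p[2]-.045)<.025)]
print("headtop",len(Q),np.median(Q,0)-p,np.linalg.lstsq(np.c_[Q[:,:2],np.ones(len(Q))],Q[:,2],rcond=None)[0])
s=cv2.imread("pics/sc6.png")[130:230,250:370]
c=np.zeros((400,800,3),np.uint8); c[:333,:400]=cv2.resize(s,(400,333),interpolation=cv2.INTER_CUBIC); c[:300,400:]=cv2.resize(cv2.imread("pics/w6.png"),(400,300))
cv2.imwrite("pics/c6.png",c)
```

```text
14.65 [0.5296 0.1656 0.0766] [-1.4988 -0.9002 -2.9149] [ 1.      0.0004 -0.0015  0.0002]
headtop 9594 [0.0548 0.0001 0.0514] [0.0908 0.0016 0.0746]
```

View pics/c6.png

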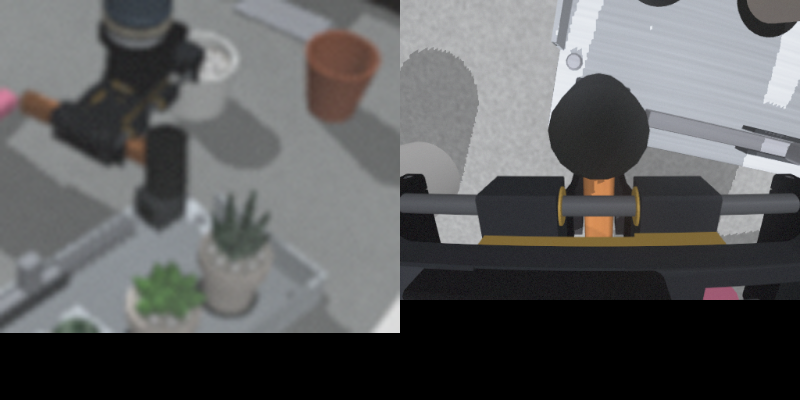

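The mallet has tilted about 5° head-up in the grip, and the face is at about 0.056, so the pin is nearly down. Two more taps a bit lower, then look.

>>> move_arm(
  motion="-0.9 0 0 -0.13 0;-0.9 0 0 -0.13 0;-0.9 0 0 0.02 0;-0.9 0 0 0.02 0;-0.9 0 0 -0.13 0;-0.9 0 0 -0.13 0;-0.9 0 0 0.025 0;-0.9 0 0 0.025 0;-0.9 0 0 -0.13 0;-0.9 0 0 -0.4 0;-0.9 0 0 -0.6 0;-0.9 0 0 -0.6 0",
)

```text
time: 15.65
position: [0.5333, 0.1661, 0.2024]
tool_rot: [1.0, 0.001, 0.004, -0.0]
ft_force: [0.7, 0.9, -2.4]
grip_width: 0.0193
grip_force: 60.0
```

>>> move_arm(
  motion="-0.9 -0.15 0 0 0;-0.9 -0.3 0 0 0;-0.9 -0.45 0 0 0;-0.9 -0.55 0 0 0;-0.9 -0.55 0 0 0;-0.9 -0.55 0 0 0",
)

```text
time: 16.15
position: [0.4185, 0.1655, 0.1963]
tool_rot: [1.0, 0.001, -0.002, 0.0]
ft_force: [0.2, -1.0, -3.1]
grip_width: 0.0198
grip_force: 60.0
```

Run:
```python
from h import *
np.set_printoptions(precision=4,suppress=True)
snap("wrist","w7");snap("top","top7");o=robot.get_obs();p=o["position"];print(o["time"],p,o["tool_rot"])
A=cloud("w7").reshape(-1,3)
Q=A[(np.hypot(A[:,0]-p[0]-.0535,A[:,1]-p[1])<.02)&(abs(A[:,2]-p[2]-.045)<.03)]
print("headtop",len(Q),np.median(Q,0)-p,np.linalg.lstsq(np.c_[Q[:,:2],np.ones(len(Q))],Q[:,2],rcond=None)[0])
for f in("w7","top7"):
  A=cloud(f).reshape(-1,3)
  for n,lo,hi,r in(("pin",.049,.08,.012),("posttop",.04,.049,.022)):
    Q=A[(np.hypot(A[:,0]-.584,A[:,1]-.165)<r)&(A[:,2]>lo)&(A[:,2]<hi)]
    if len(Q): print(f,n,len(Q),np.median(Q,0),np.percentile(Q[:,2],[10,90]))
```

```text
16.25 [0.4217 0.1656 0.1967] [ 1.      0.0003  0.0004 -0.    ]
headtop 10058 [0.0534 0.0001 0.0588] [-0.433  -0.0109  0.4601]
w7 pin 342 [0.5805 0.1655 0.0539] [0.0525 0.0549]
w7 posttop 893 [0.5756 0.1636 0.0463] [0.0451 0.0477]
top7 pin 25 [0.5838 0.1641 0.0535] [0.0505 0.0582]
top7 posttop 53 [0.5847 0.1652 0.0441] [0.0412 0.0473]
```

The pin top measures 0.054, which is fully down. Next I check the set-down spot and the mallet's tilt.

Run:
```python
from h import *
np.set_printoptions(precision=4,suppress=True)
s=np.load("top0.npz");P=cloud("top0")
im=s["im"].astype(int)
m=(im[...,0]-im[...,1]>60)&(im[...,2]-im[...,1]>15);Q=P[m];print("pink",np.percentile(Q,[1,99],axis=0))
Q=P[175:215,150:185].reshape(-1,3);Q=Q[Q[:,2]>.04];print("tub",np.percentile(Q,[3,97],axis=0))
Q=P.reshape(-1,3);Q=Q[(Q[:,0]>.2)&(Q[:,0]<.43)&(Q[:,1]>.25)&(Q[:,1]<.36)];print("spot z",np.percentile(Q[:,2],[1,50,99]))
w=np.load("w7.npz");A=cloud("w7");dark=w["im"].max(2)<70;p=robot.get_obs()["position"]
q=(np.hypot(A[...,0]-p[0]-.05,A[...,1]-p[1])<.016)&(A[...,2]>p[2]+.03)
Q=A[q];print(len(Q),np.linalg.lstsq(np.c_[Q[:,:2]-p[:2],np.ones(len(Q))],Q[:,2]-p[2],rcond=None)[0],np.percentile(Q[:,2]-p[2],[2,50,98]))
h=(w["im"][...,0].astype(int)-w["im"][...,2]>60)&(abs(A[...,1]-p[1])<.012)&(A[...,2]>p[2]-.08)&(A[...,2]<p[2]+.06)&(A[...,0]>p[0]-.2)&(A[...,0]<p[0]+.03)
Q=A[h];print(len(Q),Q.min(0)-p,Q.max(0)-p,np.polyfit(Q[:,0]-p[0],Q[:,2]-p[2],1))
```

```text
pink [[ 0.2957 -0.001   0.0106]
 [ 0.363   0.2086  0.057 ]]
tub [[0.4694 0.3184 0.0478]
 [0.5466 0.3997 0.0739]]
spot z [-0.0126 -0.0009  0.0099]
7034 [0.1518 0.0002 0.0516] [0.0554 0.0595 0.0624]
1071 [-0.0386 -0.0101  0.0118] [0.0054 0.0093 0.027 ] [0.2348 0.0242]
```

>>> move_arm(
  motion="-0.9 -0.1 -0.17 0 0;-0.9 -0.19 -0.34 0 0;-0.9 -0.28 -0.5 0 0;-0.9 -0.36 -0.67 0.1 0;-0.9 -0.36 -0.67 0.25 0;-0.9 -0.36 -0.67 0.4 0;-0.9 -0.36 -0.67 0.55 0;-0.9 -0.36 -0.67 0.65 0;-0.9 -0.36 -0.67 0.7 0;-0.9 -0.36 -0.67 0.7 0;-0.9 -0.36 -0.67 0.7 0",
)

```text
time: 17.17
position: [0.3498, 0.2998, 0.0558]
tool_rot: [1.0, 0.0, -0.0, 0.0]
ft_force: [-0.9, 0.1, -1.9]
grip_width: 0.0195
grip_force: 60.0
```

>>> move_arm(
  motion="-0.9 0 0 0.015 0;-0.9 0 0 0.03 0;-0.9 0 0 0.045 0;-0.9 0 0 0.06 0;-0.9 0 0 0.075 0;-0.9 0 0 0.09 0;-0.9 0 0 0.105 0;-0.9 0 0 0.115 0;-0.9 0 0 0.125 0;-0.9 0 0 0.13 0;-0.9 0 0 0.13 0",
)

```text
time: 18.08
position: [0.3495, 0.2997, 0.0306]
tool_rot: [1.0, 0.0, 0.0, -0.0]
ft_force: [1.3, -0.7, 1.0]
grip_width: 0.0198
grip_force: 60.0
```

Contact is light; go a little lower, then release gently.

>>> move_arm(
  motion="-0.9 0 0 0.01 0;-0.9 0 0 0.02 0;-0.9 0 0 0.025 0;-0.9 0 0 0.025 0;-0.9 0 0 0.025 0",
)

```text
time: 18.5
position: [0.349, 0.2996, 0.0255]
tool_rot: [1.0, 0.0, 0.0, -0.0]
ft_force: [2.4, -0.8, 1.2]
grip_width: 0.0195
grip_force: 60.0
```

>>> move_arm(
  motion="-0.45 0 0 0 0;-0.4 0 0 0 0;-0.3 0 0 0 0;-0.2 0 0 0 0;-0.1 0 0 0 0;-0.1 0 0 0 0;-0.1 0 0 0 0;-0.1 0 0 0 0;-0.1 0 0 0 0",
)

```text
time: 19.25
position: [0.3489, 0.2996, 0.0256]
tool_rot: [1.0, 0.0, -0.0, -0.0]
ft_force: [0.5, -0.3, -0.7]
grip_width: 0.0391
grip_force: 0.0
```

>>> move_arm(
  motion="-0.1 0 0 -0.1 0;-0.1 0 0 -0.2 0;-0.1 0 0 -0.3 0;-0.1 0 0 -0.5 0;-0.1 0 0 -0.7 0;-0.1 0 0 -0.9 0;-0.1 0 0 -1 0;-0.1 0 0 -1 0;-0.1 0 0 -1 0;-0.1 0 0 -1 0",
)

```text
time: 20.08
position: [0.3479, 0.2991, 0.2247]
tool_rot: [1.0, 0.0, -0.001, 0.0]
ft_force: [-0.5, -0.3, 0.1]
grip_width: 0.0391
grip_force: 0.0
```

Run:
```python
from h import *
np.set_printoptions(precision=4,suppress=True)
snap("wrist","w8");snap("scene","sc8");snap("top","top8");o=robot.get_obs();p=o["position"];print(o["time"],p)
c=np.zeros((600,800,3),np.uint8)
c[:300,:400]=cv2.resize(cv2.imread("pics/w8.png"),(400,300));c[:300,400:]=cv2.resize(cv2.imread("pics/sc8.png"),(400,300));c[300:,:400]=cv2.resize(cv2.imread("pics/top8.png"),(400,300))
cv2.imwrite("pics/c8.png",c)
A=cloud("w8").reshape(-1,3)
Q=A[(np.hypot(A[:,0]-.403,A[:,1]-.30)<.02)];print("head z",np.percentile(Q[:,2],[5,50,95]))
A=cloud("top8").reshape(-1,3)
for n,c0,lo,hi in(("pin",(.584,.165),.05,.08),("grip",(.543,-.026),.066,.08)):
  Q=A[(np.hypot(A[:,0]-c0[0],A[:,1]-c0[1])<.02)&(A[:,2]>lo)&(A[:,2]<hi)]
  if len(Q):print(n,len(Q),np.median(Q,0))
```

```text
20.2333 [0.3478 0.299  0.2239]
head z [0.0726 0.0762 0.3787]
pin 31 [0.5833 0.1644 0.0543]
grip 27 [ 0.5436 -0.0272  0.0725]
```

View pics/c8.png

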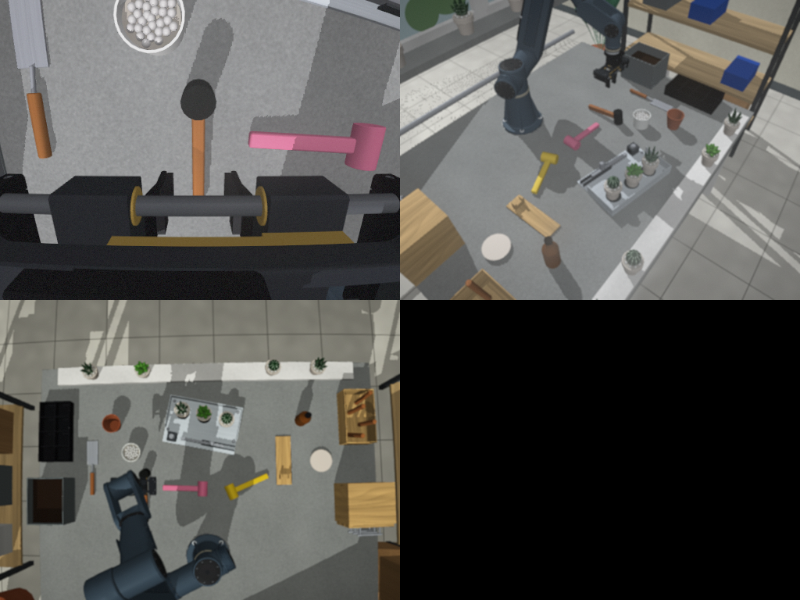

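The mallet lies released on the bench (wrist half: head at (198,100), clear of the tub and carrier). The pin is at 0.054 and the grip block is home. Handing in.

```bash
python3 -c "
from rig import robot
print(robot.hand_in())"
```

```text
the job is handed in; nothing more can be done
None
```

The job is handed in, though no verdict came back: the retaining bar is home at its end stop, the lock pin was tapped fully down with the mallet, and the mallet was set down on the open bench, clear of the carrier.

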